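# Close and fasten the banquet cutlery box

### The job

The cutlery is counted and the box can leave the pass: close the lid of the steel cutlery box, then swing its brass hasp over the catch on the lid and press it down flat. Let go, and leave the plates, bowl and glass around it where they stand.

Things in the scene. Friction and masses are not known exactly. Their poses are not given: they have to be found in the camera images.
- case: Stainless steel cutlery box, heavy, does not move on the counter. 160 mm deep (its x) by 240 mm wide (its y), rim at 95 mm height, black wire handles standing out 30 mm at both y ends. Origin: centre of its underside; z up; its front (-x) is the side with the hasp, the lid is hinged at its back (+x) rim.
- lid (a joint): Angle of the lid, rad: 0 = closed and level, grows as its front edge rises (1.5 = standing upright at the back). Stiff hinge along the box's y through point lid_hinge: it stays where it is left, about 4 N at the edge moves it. Steel plate 164 x 246 x 8 mm, its top 103 mm above the counter when closed.
- lid_hinge (a point): Middle of the lid's hinge axis, in the box frame at (80, 0, 95) mm.
- lid_edge (a point): Middle of the lid's free (front) edge, on its top face, 164 mm from the hinge; its axes turn with the lid (z = out of the top face).
- lid_catch (a point): Foot of the catch on the lid's top face: a brass loop 19 mm wide and 17 mm high on the centre line, 125 mm from the lid's hinge. To push the lid shut, press its top face beside the catch.
- hasp (a joint): Angle of the hasp, rad: 0 = flat on the closed lid over the catch, 1.57 = straight up, 3.14 = sticking out level to the front, away from the lid. Stiff: it stays where it is left, about 1 N at its bar moves it. A slotted brass strap 76 mm long, 42 mm wide, 4 mm thick, hinged along the box's y through point hasp_hinge.
- hasp_hinge (a point): Middle of the hasp's hinge axis, fixed to the box at (-90, 0, 106) mm in the box frame.
- hasp_bar (a point): Middle of the red grip bar at the hasp's free end: 12 mm thick, 46 mm long along the box's y; 75 mm along the strap from the hinge and 24 mm off it (hasp closed: 27 mm above the lid's top). Pinched by its two flat ends (fingers closing along the box's y) it turns between the fingers, so the tool may keep pointing down while the hasp swings.
- plates: Bystander: stack of white plates, 140 mm across, 68 mm high; origin at the centre of its underside.
- bowl: Bystander: steel bowl, 136 mm across, 65 mm high; origin at the centre of its underside.
- flute: Bystander: filled champagne glass, 68 mm foot, 190 mm high; origin at the centre of its foot's underside.

How it is judged:
By the outcome, as a careful person would: the job done as asked, in the order asked, and still so for the second after the job is handed in, with the robot touching nothing.
It also fails if it takes over 54 s, if anything falls off the work surface, if the arm or the gripper's body presses on something with over 40 N, if the wrist force passes 120 N, or if a joint passes its speed limit or range.

### The arm

A 6-joint arm with a two-finger parallel gripper is mounted at the origin on the work surface. World frame = base frame: x ahead of the robot, y to its left, z up, the work surface at z = 0. Lengths are in mm, angles in rad, forces in N, time in s.
With the tool pointing down it reaches from about 325 to 900 mm from the base axis. Payload 6.1 kg.
Tool frame: the origin (TCP) lies at the centre of the arm's flange, where the gripper is bolted on; the fingertips stand 182 mm ahead of it and the grasp point (between the pads) lies 164 mm ahead of it; z points along the fingers, y is the direction in which the jaws open and shut (so a half turn about z gives the same grasp; the last joint's range is limited). The gripper opens to 87 mm and grips with 3 to 60 N. Pads are 19 mm wide; open, the fingers measure 117 mm over their backs; the gripper's body (75 mm by 190 mm) begins 51 mm behind the grasp point.
Start: joints at [-1.42, 0.22, 1.526, -0, 1.395, -0.126], TCP at [170.792, -601.205, 404.738] pointing down, gripper open.
Joint ranges: [-2.98, 2.98], [-0.91, 2.08], [0.09, 2.57], [-1.24, 4.39], [0.2, 2.65], [-2.68, 2.68]. Speed limits (rad/s): [2.57, 2.57, 3.01, 3.14, 3.14, 3.14].

### API

Orientations are given as a rotation vector (axis times angle).
In Python, from workcell import sensors, grab_frame, camera_params, order, spotter gives the robot as it stands. The module is installed in compiled form; this text tells all that it offers.
- The arm moves only by the tool arm_command, never from a script. Its argument "steps" is a list of rows, each a list of 5 numbers: the opening, from 0 (shut) to 1 (fully open), then the shift along the tool's x, y, z in cm, then the turn about the tool's z in degrees. In form: [[jaw, x, y, z, yaw], ...]. A call has 1 to 5 rows; each row is the pose to reach, as a shift and turn from the pose measured when the call began, along the tool's axes at that moment; what a row does not reach only later rows make up. A row lasts 1/8 s, in which the tool goes at most 62.5 mm and 10.7 degrees, less where a joint would pass 70% of its speed; a pose out of reach is approached as far as the arm can. A call with a gripper value outside its range is refused whole. The fingers move at their own pace and stop on an object; "force" is the grip in N (left out, the last holds). Time passes only in rows, so rows that repeat a pose let the fingers close. It gives the time, the measured TCP pose, the force and the opening at its end, in the units of the state.
- sensors.get_obs(): the state, without advancing time (a new reading comes with each control period).
- grab_frame(name): name is "scene" or "top"; returns the picture (480x640x3 uint8, red, green, blue); there is no depth.
- camera_params(name): a dict with "mtx" (3x3 intrinsics, pixels), "R" (3x3) and "t" (3): a world point X has camera coordinates R X + t. Camera axes: x right, y down, z forward; pixel columns grow to the right and rows downward; lengths in mm; the calibration is good to about 2 mm. A picture is of the moment at which its call begins. camera_params takes no time and is no camera call.
- order.sign_off(): hands the job in, once; it reports no verdict.
Trained networks look in the newest picture that a camera, given by its name, has taken for a name from the list of things; names that differ only in an ending like _2 or _b are one class to them, and where a whole thing is asked for, a point or a joint stands for the part that bears it (a point fixed in the world has none). Each returns a list of dicts, best first, with "confidence" (0 to 1); they miss things now and then, are a little off and sometimes report something else, mostly with a low value. They report only what shows in the picture. A call takes as long as a camera call.
- spotter.masks_of(camera, target): "mask" (480x640 bool, what is visible of it) and "centre" ([column, row] in pixels, amid what is visible of it).
The state is a dict: "time_s": time; "qpos": joint angles; "joint_vel": joint speeds; "joint_efforts": joint torques, N m; "tcp_pos": TCP position; "tcp_rot": TCP orientation; "ft_force": force on the tool from outside, world axes, zero at the start; "moment": the same for the moment, N m; "width": finger opening in mm.
Only numpy, scipy, OpenCV 4.12 (cv2) and the standard library are available. Lean on these libraries where they do the work, as an engineer would, in place of code of your own. Each camera call takes 0.05 s, during which the arm holds its last target.

## Working session

There is one attempt and no reset: what is moved stays moved. The work goes in short steps, Python scripts to look and compute and a tool call to move; the robot and the scene stay as the last step left them, time stands still between calls to the robot, and variables do not carry over. Pictures are saved under pics/ and viewed, and the job is handed in when it is done.

Besides the shell and the picture viewer there is one more tool, called after ">>>" as name(argument=value, ...), one argument or row to a line, values as JSON. arm_command: Moves the arm, as the interface text tells. Its arguments: {"type":"object","properties":{"steps":{"type":"array","items":{"type":"array","items":{"type":"number"}}},"force":{"type":"number"}},"required":["steps"]}

```bash
mkdir -p pics; ls; python3 - <<'E'
from workcell import sensors, grab_frame, camera_params, order, spotter
import cv2
o=sensors.get_obs();print(o)
for c in("scene","top"):
    im=grab_frame(c);cv2.imwrite(f"pics/{c}0.png",im[:,:,::-1])
    p=camera_params(c);print(c,p)
E
```

```text
pics
{'time_s': 0.0, 'qpos': array([-1.42009391e+00,  2.21232212e-01,  1.52761882e+00,  5.07646866e-06,
        1.39471659e+00, -1.26103886e-01]), 'joint_vel': array([-5.21802822e-04, -6.57402461e-05, -1.01656019e-03, -4.33162379e-04,
       -7.64931974e-04, -1.09193963e-03]), 'joint_efforts': array([-5.09117569e-06, -4.94613791e+01, -3.87375855e+01,  6.98955101e-02,
        5.74021193e-02, -1.84607979e-04]), 'tcp_pos': array([ 170.75633169, -600.93635723,  403.62906682]), 'tcp_rot': array([-3.10959556e+00, -4.33145658e-01,  3.02869620e-05]), 'ft_force': array([0.03687751, 0.47299166, 1.00673219]), 'moment': array([-0.01265983, -0.03583187, -0.00693274]), 'width': 86.79975406226986}
scene {'mtx': array([[484.34750174,   0.        , 313.72530125],
       [  0.        , 484.34750174, 232.13383426],
       [  0.        ,   0.        ,   1.        ]]), 'R': array([[-0.79463139,  0.60700333,  0.01038795],
       [ 0.42708385,  0.57109497, -0.7010349 ],
       [-0.43146302, -0.55262781, -0.71305131]]), 't': array([ 465.77445571, -176.08525546, 1344.49937995])}
top {'mtx': array([[552.27095211,   0.        , 320.81146081],
       [  0.        , 552.27095211, 237.86290275],
       [  0.        ,   0.        ,   1.        ]]), 'R': array([[ 0.01220039, -0.99987939,  0.00961049],
       [-0.98126604, -0.01382026, -0.19216131],
       [ 0.19227095, -0.007086  , -0.9813163 ]]), 't': array([   6.42856004,  614.74268318, 1213.04885755])}
```

View pics/scene0.png

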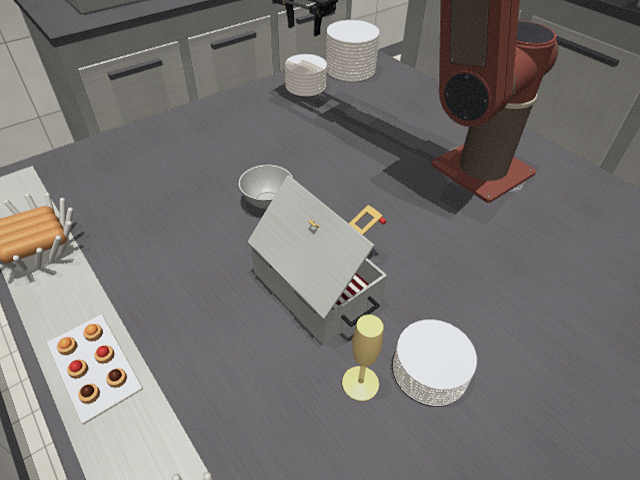

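View pics/top0.png

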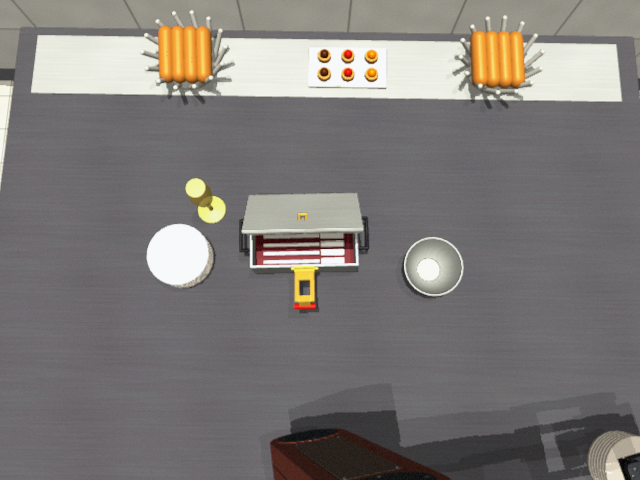

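The scene shows the box with its lid about 1 rad open (lid around 310,240) and the hasp sticking out to the front (bar at 383,220). In the top view the box is at (303,245), with the hasp bar at (305,307), the plates at (180,255), the glass at (210,205) and the bowl at (433,267). I'll fit the poses next.

```bash
python3 - <<'E'
from workcell import spotter
import cv2,numpy as np
for c in("scene","top"):
    im=cv2.imread(f"pics/{c}0.png")
    r=(180,340,230,400) if c=="scene" else (180,320,230,380)
    cr=cv2.resize(im[r[0]:r[1],r[2]:r[3]],None,fx=4.7 if c=="scene" else 4,fy=4.7 if c=="scene" else 4,interpolation=cv2.INTER_CUBIC)
    cr=cv2.resize(im[r[0]:r[1],r[2]:r[3]],None,fx=3.7,fy=3.7,interpolation=cv2.INTER_CUBIC) if c=="scene" else cr
    cv2.imwrite(f"pics/{c}0z.png",cr)
    hsv=cv2.cvtColor(im,cv2.COLOR_BGR2HSV)
    m=(((hsv[...,0]<5)|(hsv[...,0]>175))&(hsv[...,1]>190)&(hsv[...,2]>100)).astype('uint8')
    n,_,st,ce=cv2.connectedComponentsWithStats(m)
    for i in range(1,n):
        if st[i,4]>8: print(c,"red",st[i],ce[i])
from workcell import grab_frame
for c in("top","scene"):
  for t in ("hasp","lid","lid_catch","hasp_bar","flute","bowl","plates"):
    if c=="scene" and t in("lid_catch","hasp_bar","bowl","plates"):continue
    for d in spotter.masks_of(c,t)[:1]:
        ys,xs=np.nonzero(d["mask"]);print(c,t,d["confidence"],d["centre"],xs.min(),xs.max(),ys.min(),ys.max())
E
```

```text
scene red [379 220   7   4   9] [381.88888889 221.44444444]
scene red [102 346   6  10  16] [105.  349.5]
top red [345  51   7   7  40] [347.675  53.975]
top red [345  69   7   7  43] [347.74418605  72.13953488]
top red [295 303  21   6  72] [305.22222222 306.38888889]
top hasp 0.87 [303.5, 294.8] 294 313 272 309
top lid 0.94 [302.3, 214.9] 241 362 193 235
top lid_catch 0.63 [302.9, 211.8] 241 362 192 234
top hasp_bar 0.62 [306.9, 298.1] 293 314 271 308
top flute 0.85 [205.2, 201.2] 185 225 177 222
top bowl 0.71 [433.8, 267.6] 404 462 237 294
top plates 0.61 [180.0, 255.6] 147 212 224 286
scene hasp 0.81 [370.3, 220.8] 349 385 206 234
scene lid 0.88 [308.1, 244.1] 249 372 176 317
scene flute 0.61 [363.7, 358.6] 342 382 313 400
```

View pics/scene0z.png

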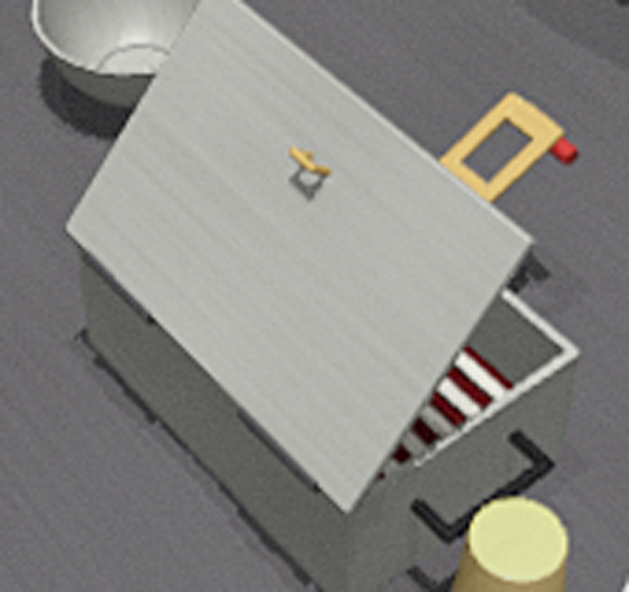

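View pics/top0z.png

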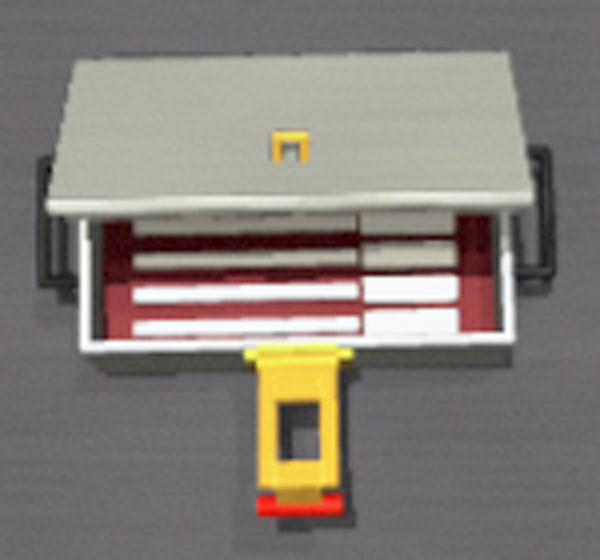

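```bash
cat >h.py <<'E'
import numpy as np
from workcell import camera_params
from scipy.optimize import least_squares
P={c:camera_params(c) for c in("scene","top")}
def proj(c,X):
    p=P[c];q=p["R"]@np.asarray(X,float)+p["t"];q=p["mtx"]@q;return q[:2]/q[2]
def ray(c,uv,z):
    p=P[c];d=p["R"].T@np.linalg.solve(p["mtx"],[uv[0],uv[1],1]);o=-p["R"].T@p["t"];return o+d*(z-o[2])/d[2]
def W(b,v):
    c,s=np.cos(b[2]),np.sin(b[2]);return np.array([b[0]+c*v[0]-s*v[1],b[1]+s*v[0]+c*v[1],v[2]])
def lid(a,r,y,h=8): return np.array([80-r*np.cos(a)+h*np.sin(a),y,95+r*np.sin(a)+h*np.cos(a)])
def bar(a,y=0,r=75,o=24): return np.array([-90+r*np.cos(a)-o*np.sin(a),y,106+r*np.sin(a)+o*np.cos(a)])
E
python3 - <<'E'
from h import *
obs=[("top",(250.5,267.5),lambda l,h:np.array([-80,120,95])),("top",(358.3,265.5),lambda l,h:np.array([-80,-120,95])),
("top",(241.3,230),lambda l,h:lid(l,164,123)),("top",(363.3,228.8),lambda l,h:lid(l,164,-123)),
("top",(249.3,195),lambda l,h:lid(l,0,123)),("top",(357.5,193.3),lambda l,h:lid(l,0,-123)),
("top",(305.2,306),lambda l,h:bar(h)),
("scene",(323.2,317.8),lambda l,h:lid(l,0,123)),("scene",(248.4,241.6),lambda l,h:lid(l,0,-123)),
("scene",(373.2,244.9),lambda l,h:lid(l,164,123)),("scene",(287,177.5),lambda l,h:lid(l,164,-123)),
("scene",(385.9,275.1),lambda l,h:np.array([-80,120,95])),("scene",(382.7,220.5),lambda l,h:bar(h,20))]
f=lambda p:np.concatenate([proj(c,W(p[:3],g(p[3],p[4])))-uv for c,uv,g in obs])
for h0 in(2.6,3.1):
    r=least_squares(f,[600,30,0,.9,h0],loss='soft_l1');print(r.x,r.cost);print(r.fun.reshape(-1,2).round(1).tolist())
b=r.x
print("bar",W(b,bar(b[4])),"edge",W(b,lid(b[3],164,0)))
for n,uv,z in(("plates",(180,255),68),("bowl",(433.4,267),65),("flutefoot",(211,209),0),("flutetop",(196,188),190)):print(n,ray("top",uv,z))
E
```

```text
[6.21805685e+02 5.30322807e+01 3.30171614e-02 8.42449208e-01
 1.52827246e+01] 5.720384603442369
[[-0.4, 0.3], [0.2, 0.2], [0.1, 0.9], [0.6, -0.1], [-0.5, -0.3], [-0.0, -0.5], [-0.4, 0.2], [-0.5, 1.3], [-2.0, -0.2], [-0.1, -0.1], [-0.2, -3.2], [0.6, -0.0], [0.6, -0.0]]
[6.21805685e+02 5.30322808e+01 3.30171596e-02 8.42449207e-01
 2.71635391e+00] 5.720384603442416
[[-0.4, 0.3], [0.2, 0.2], [0.1, 0.9], [0.6, -0.1], [-0.5, -0.3], [-0.0, -0.5], [-0.4, 0.2], [-0.5, 1.3], [-2.0, -0.2], [-0.1, -0.1], [-0.2, -3.2], [0.6, -0.0], [0.6, -0.0]]
bar [453.67593009  47.47909578 115.0778045 ] edge [598.62405699  52.26661103 222.71430124]
plates [568.83048287 333.62009913  68.        ]
bowl [ 549.59981155 -242.45791615   65.        ]
flutefoot [694.11201765 282.26757074   0.        ]
flutetop [691.86751059 278.35489266 190.        ]
```

```bash
cat >>h.py <<'E'
B=[621.8,53.0,0.033]
from scipy.spatial.transform import Rotation as Ro
def shift(o,targets,yaw=0.033):
    """targets: world positions of TCP"""
    R=Ro.from_rotvec(o["tcp_rot"]).as_matrix()
    y0=np.arctan2(R[1,0],R[0,0]); print("t",o["time_s"],"tcp",o["tcp_pos"].round(1),"yaw",round(y0,3),"tilt",R[:,2].round(3),"w",round(o["width"],1),"F",o["ft_force"].round(1))
    d=(yaw-y0+np.pi)%(2*np.pi)-np.pi
    for T in targets: print((R.T@(np.asarray(T)-o["tcp_pos"])/10).round(2).tolist(), "turn",round(-np.degrees(d),1))
def tcp(v,tip=182): w=W(B,v); w[2]+=tip; return w
E
python3 - <<'E'
from h import *
from workcell import sensors
shift(sensors.get_obs(),[tcp([-5,0,265])])
for a in np.arange(.84,-.01,-.12): print(round(a,2),lid(a,140,0).round(0))
E
```

```text
t 0.6 tcp [ 170.8 -601.2  404.8] yaw 0.277 tilt [-0. -0. -1.] w 86.8 F [-0.  -0.6  0.4]
[60.78, -50.73, -4.23] turn 14.0
0.84 [ -7.   0. 205.]
0.72 [-20.   0. 193.]
0.6 [-31.   0. 181.]
0.48 [-40.   0. 167.]
0.36 [-48.   0. 152.]
0.24 [-54.   0. 136.]
0.12 [-58.   0. 120.]
0.0 [-60.   0. 103.]
```

>>> arm_command(
  steps=[
    [1, 4, -3, -3, 2],
    [1, 8, -7, -4.2, 5],
    [1, 12, -10.5, -4.2, 8],
    [1, 17, -14, -4.2, 11],
    [1, 21, -17.5, -4.2, 14],
  ],
)

```text
time_s: 1.23
tcp_pos: [325.9, -373.7, 447.1]
tcp_rot: [3.141, 0.048, 0.001]
ft_force: [-0.5, 0.6, 0.0]
width: 87.2
```

```bash
python3 - <<'E'
from h import *
from workcell import sensors
shift(sensors.get_obs(),[tcp([-5,0,265])])
E
```

```text
t 1.225 tcp [ 325.9 -373.7  447.1] yaw 0.031 tilt [ 0.001 -0.001 -1.   ] w 87.2 F [-0.5  0.6  0. ]
[30.39, -41.74, 0.0] turn -0.1
```

>>> arm_command(
  steps=[
    [1, 3.5, -5, 0, 0],
    [1, 7, -10, 0, 0],
    [1, 10.5, -15, 0, 0],
    [1, 14, -20, 0, 0],
    [1, 18, -25, 0, 0],
  ],
)

```text
time_s: 1.85
tcp_pos: [497.9, -117.6, 447.6]
tcp_rot: [3.14, 0.048, 0.003]
ft_force: [0.3, -0.5, 0.1]
width: 87.2
```

>>> arm_command(
  steps=[
    [1, 4, -5, 0, 0],
    [1, 8, -10, 0, 0],
    [1, 12, -15.5, 0, 0],
    [1, 12.5, -16.7, 0, 0],
    [1, 12.5, -16.7, 0, 0],
  ],
)

```text
time_s: 2.48
tcp_pos: [617.8, 54.3, 447.2]
tcp_rot: [3.14, 0.052, 0.002]
ft_force: [-0.5, -0.9, -1.5]
width: 86.9
```

```bash
python3 - <<'E'
from h import *
from workcell import sensors,grab_frame
import cv2
shift(sensors.get_obs(),[tcp([-5,0,235])]+[tcp(lid(a,140,0)) for a in (.84,.72,.6,.48)])
cv2.imwrite("pics/s1.png",grab_frame("scene")[...,::-1])
E
```

```text
t 2.475 tcp [617.8  54.3 447.2] yaw 0.033 tilt [ 0.001 -0.002 -1.   ] w 86.9 F [-0.5 -0.9 -1.5]
[-0.11, 0.14, 3.02] turn 0.0
[-0.36, 0.13, 6.06] turn 0.0
[-1.61, 0.13, 7.18] turn 0.0
[-2.72, 0.13, 8.45] turn 0.0
[-3.67, 0.13, 9.84] turn 0.0
```

View pics/s1.png

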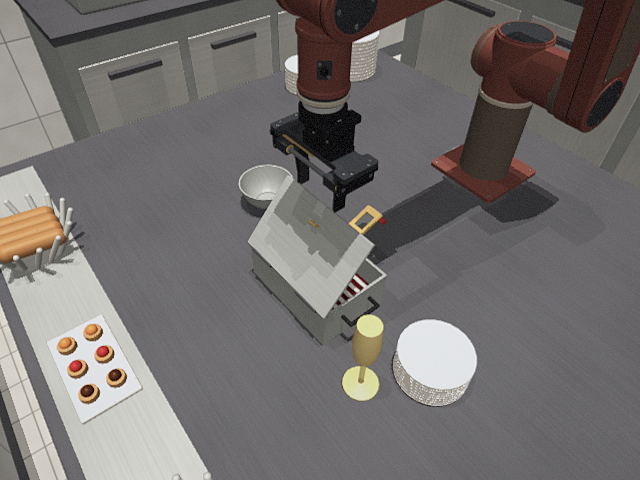

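The gripper hangs above the lid with its fingers straddling the catch (about 325,185). I'll press down along the lid's arc.

>>> arm_command(
  steps=[
    [1, -0.1, 0.1, 2, 0],
    [1, -0.1, 0.1, 4, 0],
    [1, -0.2, 0.1, 5, 0],
    [1, -0.4, 0.1, 6, 0],
    [1, -1, 0.1, 6.6, 0],
  ],
  force=20,
)

```text
time_s: 3.15
tcp_pos: [607.6, 51.3, 380.9]
tcp_rot: [3.139, 0.049, 0.003]
ft_force: [2.1, -0.2, 1.6]
width: 86.9
```

```bash
python3 - <<'E'
from h import *
from workcell import sensors,grab_frame
import cv2
shift(sensors.get_obs(),[tcp(lid(a,140,0)) for a in (.72,.6,.48,.36,.24,.12,0)])
cv2.imwrite("pics/s2.png",cv2.resize(grab_frame("scene")[120:360,200:460,::-1],None,fx=2.4,fy=2.4))
E
```

```text
t 3.15 tcp [607.6  51.3 380.9] yaw 0.031 tilt [ 0.002 -0.002 -1.   ] w 86.9 F [ 2.1 -0.2  1.6]
[-0.57, -0.12, 0.56] turn -0.1
[-1.68, -0.12, 1.83] turn -0.1
[-2.63, -0.12, 3.21] turn -0.1
[-3.4, -0.12, 4.71] turn -0.1
[-3.99, -0.13, 6.28] turn -0.1
[-4.39, -0.13, 7.92] turn -0.1
[-4.59, -0.13, 9.59] turn -0.1
```

View pics/s2.png

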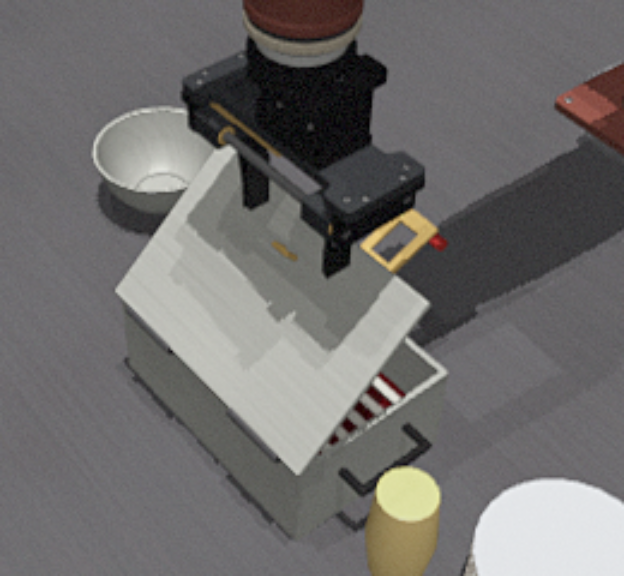

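The fingertips are resting on the lid beside the catch and the lid has begun to move. I'll continue along the arc.

>>> arm_command(
  steps=[
    [1, -0.8, -0.1, 0.9, 0],
    [1, -1.5, -0.1, 1.7, 0],
    [1, -2.1, -0.1, 2.5, 0],
    [1, -2.6, -0.1, 3.2, 0],
    [1, -3.0, -0.1, 4.0, 0],
  ],
)

```text
time_s: 3.82
tcp_pos: [576.4, 51.6, 339.7]
tcp_rot: [3.139, 0.05, -0.0]
ft_force: [1.4, -0.4, 1.6]
width: 87.0
```

>>> arm_command(
  steps=[
    [1, -0.4, 0, 0.7, 0],
    [1, -0.7, 0, 1.4, 0],
    [1, -1.0, 0, 2.2, 0],
    [1, -1.2, 0, 3.0, 0],
    [1, -1.4, 0, 3.8, 0],
  ],
)

```text
time_s: 4.45
tcp_pos: [562.3, 51.0, 301.1]
tcp_rot: [3.139, 0.05, -0.001]
ft_force: [0.6, 0.1, 1.4]
width: 87.3
```

```bash
python3 - <<'E'
from h import *
from workcell import sensors,grab_frame
import cv2
shift(sensors.get_obs(),[tcp(lid(a,140,0)) for a in (.12,0)])
cv2.imwrite("pics/s3.png",cv2.resize(grab_frame("scene")[120:360,200:460,::-1],None,fx=2.4,fy=2.4))
E
```

```text
t 4.45 tcp [562.3  51.  301.1] yaw 0.032 tilt [-0.    -0.002 -1.   ] w 87.3 F [0.6 0.1 1.4]
[0.15, -0.0, -0.06] turn -0.1
[-0.04, -0.01, 1.61] turn -0.1
```

View pics/s3.png

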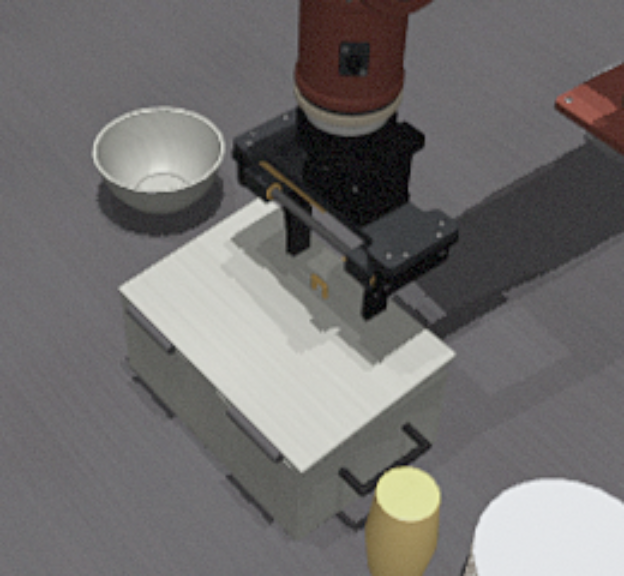

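The lid is almost level and the catch sits between the fingers (320,285). I'll press the last part gently.

>>> arm_command(
  steps=[
    [1, 0, 0, 0.6, 0],
    [1, 0, 0, 1.1, 0],
    [1, 0, 0, 1.5, 0],
    [1, 0, 0, 1.7, 0],
    [1, 0, 0, 1.8, 0],
  ],
)

```text
time_s: 5.12
tcp_pos: [561.6, 51.0, 285.4]
tcp_rot: [3.139, 0.051, -0.006]
ft_force: [-14.9, -1.5, 30.6]
width: 87.0
```

The lid bottoms out with the tips at 103 mm under 30 N. Now I'll retreat over the hasp bar.

>>> arm_command(
  steps=[
    [1, 0, 0, -3, 0],
    [1, 0, 0, -7.5, 0],
    [1, -4, 0, -9, 0],
    [1, -8, 0, -9, 0],
    [1, -10.8, 0, -9, 0],
  ],
)

```text
time_s: 5.75
tcp_pos: [452.7, 47.7, 375.8]
tcp_rot: [3.139, 0.051, -0.005]
ft_force: [0.5, 0.5, -0.0]
width: 86.9
```

```bash
python3 - <<'E'
from h import *
from workcell import sensors,grab_frame
import cv2
o=sensors.get_obs()
print(bar(2.716).round(1))
shift(o,[tcp(bar(2.716),182),tcp(bar(2.716),164)])
for c,r in(("scene",(120,360,200,460)),("top",(160,340,200,440))):
    im=grab_frame(c)[...,::-1]; cv2.imwrite(f"pics/{c}4.png",cv2.resize(im[r[0]:r[1],r[2]:r[3]],None,fx=2.4,fy=2.4))
for a in(0,.05): print(a,[proj("scene",W(B,lid(a,r,y))).round(0).tolist() for r,y in((0,123),(0,-123),(164,123),(164,-123))])
E
```

```text
[-168.2    0.   115.1]
t 5.75 tcp [452.7  47.7 375.8] yaw 0.032 tilt [-0.003 -0.002 -1.   ] w 86.9 F [ 0.5  0.5 -0. ]
[0.13, 0.02, 7.87] turn -0.0
[0.13, 0.01, 9.67] turn -0.0
0 [[325.0, 316.0], [249.0, 239.0], [389.0, 272.0], [310.0, 206.0]]
0.05 [[325.0, 317.0], [248.0, 239.0], [390.0, 270.0], [310.0, 203.0]]
```

View pics/scene4.png

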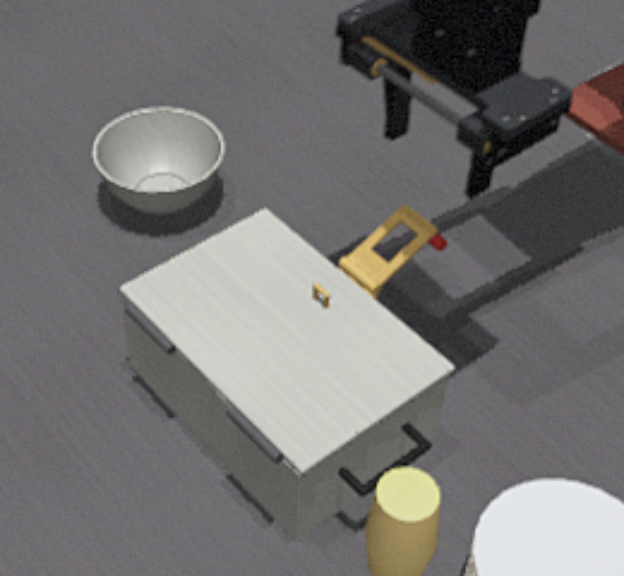

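View pics/top4.png

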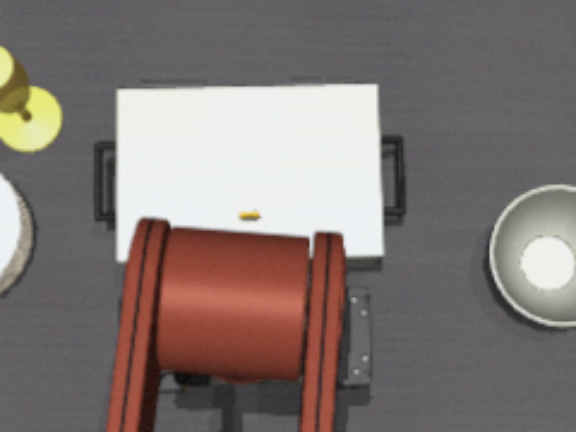

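The lid is closed: its front corner sits at (389,273), where the model predicts it for 0 rad. The hasp bar hasn't moved, at (382,221). I'll descend and pinch the bar by its ends.

>>> arm_command(
  steps=[
    [1, 0.1, 0, 3, 0],
    [1, 0.1, 0, 6.5, 0],
    [1, 0.1, 0, 9, 0],
    [1, 0.1, 0, 9.7, 0],
    [1, 0.1, 0, 9.7, 0],
  ],
  force=10,
)

```text
time_s: 6.48
tcp_pos: [453.1, 47.7, 278.5]
tcp_rot: [3.139, 0.051, -0.007]
ft_force: [0.4, -0.6, 0.3]
width: 87.3
```

>>> arm_command(
  steps=[
    [0, 0, 0, 0, 0],
    [0, 0, 0, 0, 0],
    [0, 0, 0, 0, 0],
    [0, 0, 0, 0, 0],
    [0, 0, 0, 0, 0],
  ],
  force=10,
)

```text
time_s: 7.1
tcp_pos: [453.1, 47.4, 278.6]
tcp_rot: [3.138, 0.052, -0.007]
ft_force: [-0.4, -6.0, 0.6]
width: 45.8
```

```bash
python3 - <<'E'
from h import *
from workcell import sensors,grab_frame
import cv2
o=sensors.get_obs()
shift(o,[tcp(bar(a),164) for a in (2.716,2.5,2.3,2.1,1.9,1.7,1.5)])
c,r=("scene",(120,360,200,460))
im=grab_frame(c)[...,::-1]; cv2.imwrite(f"pics/{c}5.png",cv2.resize(im[r[0]:r[1],r[2]:r[3]],None,fx=2.4,fy=2.4))
E
```

```text
t 7.1 tcp [453.1  47.4 278.6] yaw 0.033 tilt [-0.005 -0.003 -1.   ] w 45.8 F [-0.4 -6.   0.6]
[0.06, -0.01, -0.05] turn -0.0
[0.43, -0.0, -1.71] turn -0.0
[1.08, 0.0, -3.14] turn -0.0
[2.0, 0.01, -4.41] turn -0.0
[3.16, 0.01, -5.48] turn -0.0
[4.51, 0.01, -6.29] turn -0.0
[5.99, 0.01, -6.82] turn -0.0
```

View pics/scene5.png

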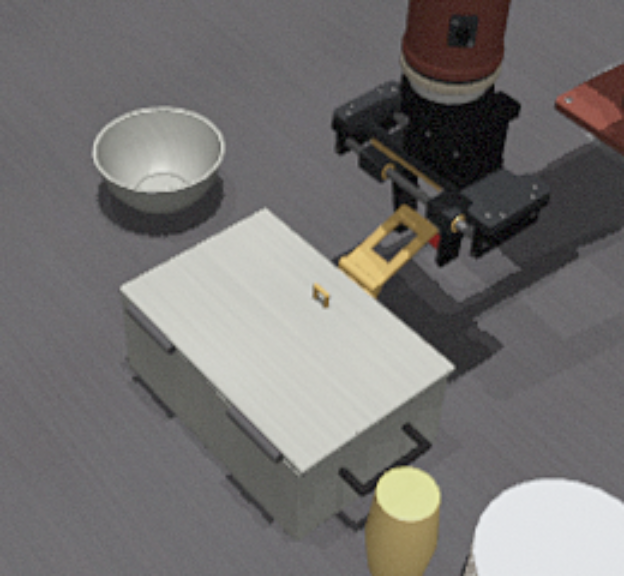

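The jaws stopped at 45.8 mm, so the bar is held. I'll swing the hasp along its arc.

>>> arm_command(
  steps=[
    [0, 0.3, 0, -1.2, 0],
    [0, 0.6, 0, -2.2, 0],
    [0, 1.1, 0, -3.1, 0],
    [0, 1.6, 0, -3.9, 0],
    [0, 2.2, 0, -4.6, 0],
  ],
)

```text
time_s: 7.78
tcp_pos: [475.3, 48.1, 325.4]
tcp_rot: [3.138, 0.052, -0.009]
ft_force: [-3.5, -2.8, 1.2]
width: 46.0
```

```bash
python3 - <<'E'
from h import *
from workcell import sensors
o=sensors.get_obs()
print([W(B,bar(a)).round(0).tolist() for a in(2.1,2.05,2.0)])
shift(o,[tcp(bar(a),164) for a in (2.06,1.9,1.75,1.6,1.45,1.3,1.15,1.)])
E
```

```text
[[473.0, 48.0, 159.0], [476.0, 48.0, 161.0], [479.0, 48.0, 164.0]]
t 7.775 tcp [475.3  48.1 325.4] yaw 0.033 tilt [-0.006 -0.004 -1.   ] w 46.0 F [-3.5 -2.8  1.2]
[0.01, -0.01, 0.05] turn -0.0
[0.96, -0.0, -0.78] turn -0.0
[1.95, -0.0, -1.42] turn -0.0
[3.03, 0.0, -1.9] turn -0.0
[4.17, 0.0, -2.22] turn -0.0
[5.34, 0.0, -2.36] turn -0.0
[6.52, 0.0, -2.32] turn -0.0
[7.68, 0.0, -2.11] turn -0.0
```

>>> arm_command(
  steps=[
    [0, 1.0, 0, -0.8, 0],
    [0, 2.0, 0, -1.4, 0],
    [0, 3.0, 0, -1.9, 0],
    [0, 4.1, 0, -2.2, 0],
    [0, 5.3, 0, -2.35, 0],
  ],
)

```text
time_s: 8.4
tcp_pos: [529.7, 50.0, 350.0]
tcp_rot: [3.137, 0.052, -0.005]
ft_force: [-2.0, -2.1, 3.4]
width: 45.8
```

```bash
python3 - <<'E'
from h import *
from workcell import sensors
o=sensors.get_obs()
shift(o,[tcp(bar(a),164) for a in (1.3,1.15,1.,.85,.7,.55,.4,.25,.1,0)])
E
```

```text
t 8.4 tcp [529.7  50.  350. ] yaw 0.033 tilt [-0.003 -0.004 -1.   ] w 45.8 F [-2.  -2.1  3.4]
[-0.09, -0.0, 0.13] turn -0.0
[1.09, -0.0, 0.17] turn -0.0
[2.25, -0.0, 0.39] turn -0.0
[3.37, -0.0, 0.77] turn -0.0
[4.41, -0.01, 1.32] turn -0.0
[5.36, -0.01, 2.02] turn -0.0
[6.2, -0.01, 2.85] turn -0.0
[6.9, -0.01, 3.8] turn -0.0
[7.45, -0.02, 4.84] turn -0.0
[7.73, -0.02, 5.58] turn -0.0
```

>>> arm_command(
  steps=[
    [0, 1.1, 0, 0.15, 0],
    [0, 2.25, 0, 0.4, 0],
    [0, 3.35, 0, 0.75, 0],
    [0, 4.4, 0, 1.3, 0],
    [0, 5.3, 0, 2.0, 0],
  ],
)

```text
time_s: 9.02
tcp_pos: [584.6, 51.8, 331.0]
tcp_rot: [3.138, 0.052, 0.003]
ft_force: [2.7, -1.2, 5.4]
width: 45.7
```

```bash
python3 - <<'E'
from h import *
from workcell import sensors,grab_frame
import cv2
o=sensors.get_obs()
shift(o,[tcp(bar(a),164) for a in (.55,.4,.25,.1,0)])
c,r=("scene",(120,360,200,460))
im=grab_frame(c)[...,::-1]; cv2.imwrite(f"pics/{c}6.png",cv2.resize(im[r[0]:r[1],r[2]:r[3]],None,fx=2.4,fy=2.4))
E
```

```text
t 9.025 tcp [584.6  51.8 331. ] yaw 0.033 tilt [ 0.002 -0.003 -1.   ] w 45.7 F [ 2.7 -1.2  5.4]
[-0.13, 0.0, 0.14] turn -0.0
[0.7, -0.0, 0.97] turn -0.0
[1.4, -0.0, 1.92] turn -0.0
[1.94, -0.01, 2.97] turn -0.0
[2.22, -0.01, 3.71] turn -0.0
```

View pics/scene6.png

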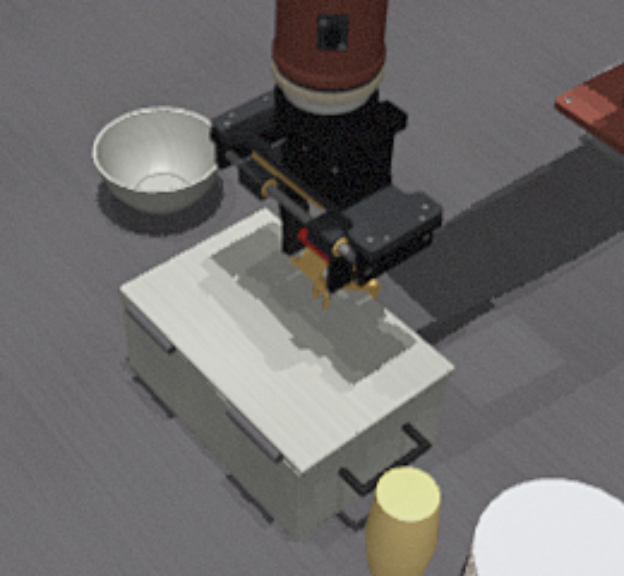

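The bar is still pinched (about 310,235) and the strap is coming down over the catch. I'll finish the arc.

>>> arm_command(
  steps=[
    [0, 0.7, 0, 0.95, 0],
    [0, 1.3, 0, 1.75, 0],
    [0, 1.7, 0, 2.4, 0],
    [0, 2.0, 0, 3.1, 0],
    [0, 2.2, 0, 3.6, 0],
  ],
)

```text
time_s: 9.7
tcp_pos: [607.6, 52.5, 293.8]
tcp_rot: [3.138, 0.051, 0.006]
ft_force: [4.5, 0.5, 2.8]
width: 45.9
```

```bash
python3 - <<'E'
from h import *
from workcell import sensors,grab_frame
import cv2
o=sensors.get_obs()
shift(o,[tcp(bar(a),164) for a in (.1,0,-.03)])
E
```

```text
t 9.7 tcp [607.6  52.5 293.8] yaw 0.033 tilt [ 0.004 -0.003 -1.   ] w 45.9 F [4.5 0.5 2.8]
[-0.36, -0.0, -0.76] turn -0.0
[-0.08, -0.0, -0.02] turn -0.0
[-0.01, -0.0, 0.2] turn -0.0
```

>>> arm_command(
  steps=[
    [0, -0.05, 0, 0.2, 0],
    [0, 0, 0, 0.3, 0],
    [0, 0, 0, 0.4, 0],
    [0, 0, 0, 0.4, 0],
  ],
)

```text
time_s: 10.2
tcp_pos: [608.0, 52.5, 291.2]
tcp_rot: [3.138, 0.051, 0.008]
ft_force: [-0.1, -0.8, 11.8]
width: 44.9
```

>>> arm_command(
  steps=[
    [1, 0, 0, 0, 0],
    [1, 0, 0, 0, 0],
    [1, 0, 0, 0, 0],
    [1, 0, 0, -0.5, 0],
    [1, 0, 0, -2.5, 0],
  ],
)

```text
time_s: 10.82
tcp_pos: [607.2, 52.6, 315.5]
tcp_rot: [3.138, 0.051, 0.002]
ft_force: [0.7, 0.7, -0.5]
width: 84.2
```

>>> arm_command(
  steps=[
    [1, 0, 0, -2, 0],
    [1, 0, 0, -4, 0],
    [0, 0, 0, -6, 0],
    [0, 0, 0, -6, 0],
    [0, 0, 0, -6, 0],
  ],
)

```text
time_s: 11.45
tcp_pos: [606.9, 52.8, 375.0]
tcp_rot: [3.138, 0.051, 0.001]
ft_force: [-0.5, 0.6, -0.2]
width: 64.7
```

```bash
python3 - <<'E'
from h import *
from workcell import sensors,grab_frame
import cv2
o=sensors.get_obs()
shift(o,[tcp(bar(0)+[0,0,6])])
c,r=("scene",(120,360,200,460))
im=grab_frame(c)[...,::-1]; cv2.imwrite(f"pics/{c}7.png",cv2.resize(im[r[0]:r[1],r[2]:r[3]],None,fx=2.4,fy=2.4))
print([(a,proj("scene",W(B,bar(a,23))).round(1)) for a in(0,.1,.2)])
E
```

```text
t 11.45 tcp [606.9  52.8 375. ] yaw 0.033 tilt [ 0.001 -0.003 -1.   ] w 64.7 F [-0.5  0.6 -0.2]
[-0.02, 0.01, 5.7] turn -0.0
[(0, array([329.7, 249.9])), (0.1, array([330.9, 246.7])), (0.2, array([332.4, 243.4]))]
```

View pics/scene7.png

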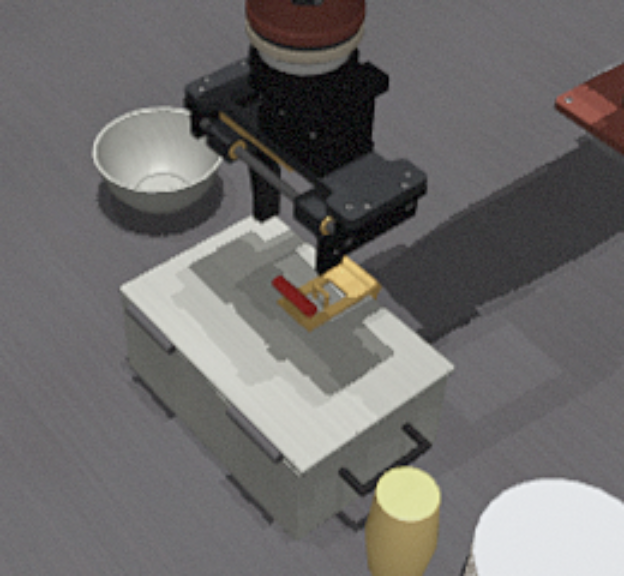

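The hasp lies over the catch, with the bar end at (330,248) against a predicted (330,250) for flat. I'll press it home with the fingers shut.

>>> arm_command(
  steps=[
    [0, 0, 0, 0.5, 0],
    [0, 0, 0, 1, 0],
    [0, 0, 0, 2, 0],
    [0, 0, 0, 3.5, 0],
    [0, 0, 0, 4.5, 0],
  ],
)

```text
time_s: 12.12
tcp_pos: [606.4, 52.7, 327.6]
tcp_rot: [3.139, 0.051, -0.004]
ft_force: [0.2, -0.0, -0.2]
width: 10.6
```

>>> arm_command(
  steps=[
    [0, 0, 0, 0.4, 0],
    [0, 0, 0, 0.8, 0],
    [0, 0, 0, 1.1, 0],
    [0, 0, 0, 1.3, 0],
    [0, 0, 0, 1.3, 0],
  ],
)

```text
time_s: 12.75
tcp_pos: [606.5, 52.7, 317.8]
tcp_rot: [3.138, 0.052, -0.002]
ft_force: [-8.2, 0.5, 14.6]
width: 0.8
```

The tips stopped at 135.8 mm under 15 N, and the bar top should be at 136 mm when flat. I'll retreat and check.

>>> arm_command(
  steps=[
    [0, 0, 0, -3, 0],
    [0, 0, 0, -8, 0],
    [0, -5, 0, -12, 0],
    [0, -11, 0, -14, 0],
    [0, -17, 0, -14, 0],
  ],
)

```text
time_s: 13.38
tcp_pos: [435.7, 47.4, 460.7]
tcp_rot: [3.138, 0.052, 0.007]
ft_force: [-0.1, 0.4, 0.7]
width: 0.8
```

>>> arm_command(
  steps=[
    [0, -1, 5, 0, 0],
    [0, -2, 10, 0, 0],
    [0, -3, 15, 0, 0],
    [0, -3, 20, 0, 0],
    [0, -3, 25, 0, 0],
  ],
)

```text
time_s: 14.0
tcp_pos: [413.6, -205.0, 462.3]
tcp_rot: [3.137, 0.051, 0.01]
ft_force: [1.3, 0.7, 1.3]
width: 0.4
```

```bash
python3 - <<'E'
from h import *
from workcell import sensors,grab_frame,spotter
import cv2
o=sensors.get_obs();shift(o,[])
for c,r in(("scene",(150,340,230,440)),("top",(160,340,200,440))):
    im=grab_frame(c)[...,::-1]; cv2.imwrite(f"pics/{c}8f.png",im);cv2.imwrite(f"pics/{c}8.png",cv2.resize(im[r[0]:r[1],r[2]:r[3]],None,fx=3,fy=3,interpolation=cv2.INTER_CUBIC))
    hsv=cv2.cvtColor(im,cv2.COLOR_BGR2HSV)
    m=(((hsv[...,0]<5)|(hsv[...,0]>175))&(hsv[...,1]>170)&(hsv[...,2]>60)).astype('uint8')
    n,_,st,ce=cv2.connectedComponentsWithStats(m)
    print([(st[i].tolist(),ce[i].round(1).tolist()) for i in range(1,n) if st[i,4]>20 and 240<ce[i][0]<400 and 150<ce[i][1]<330])
    print(c,[(a,proj(c,W(B,bar(a))).round(1).tolist()) for a in(0,.1,.2)])
    print([(a,[proj(c,W(B,lid(a,164,y))).round(0).tolist() for y in(123,-123)]) for a in (0,.05)])
E
```

```text
t 14.0 tcp [ 413.6 -205.   462.3] yaw 0.033 tilt [ 0.006 -0.004 -1.   ] w 0.4 F [1.3 0.7 1.3]
[([314, 235, 18, 16, 100], [322.3, 242.9])]
scene [(0, [322.2, 243.2]), (0.1, [323.4, 240.0]), (0.2, [324.8, 236.7])]
[(0, [[389.0, 272.0], [310.0, 206.0]]), (0.05, [[390.0, 270.0], [310.0, 203.0]])]
[([294, 233, 20, 4, 80], [303.5, 234.5])]
top [(0, [303.6, 234.9]), (0.1, [303.6, 235.5]), (0.2, [303.5, 236.5])]
[(0, [[248.0, 269.0], [360.0, 267.0]]), (0.05, [[248.0, 268.0], [360.0, 266.0]])]
```

View pics/scene8.png

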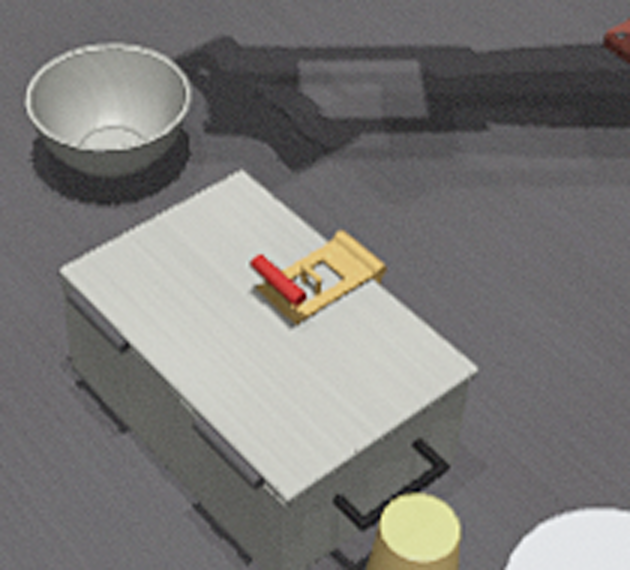

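View pics/top8f.png

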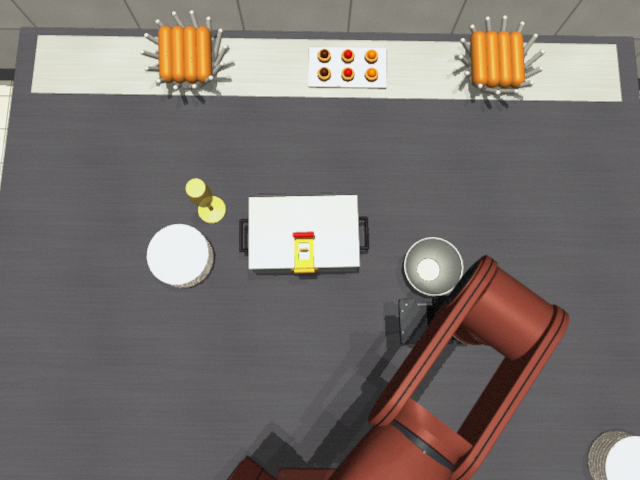

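The lid is closed. The hasp is flat with the catch through its slot: the bar is at (322.3,242.9) in the scene view, against (322.2,243.2) predicted for 0 rad. The plates, bowl and glass haven't moved, and the arm is clear. Handing in.

```bash
python3 -c "
from workcell import order
print(order.sign_off())"
```

```text
the job is handed in; nothing more can be done
None
```

The lid is closed and the hasp lies flat over the catch. I handed the job in after about 14 s.

- **Lid:** I pressed it shut with the open fingers on either side of the catch. It stopped with the fingertips at 103 mm, pressing with about 31 N up and down (34 N in total, the highest reading of the job).
- **Hasp:** I pinched the red bar by its ends, swung it over the catch and let go. I then pressed it down with the fingers shut, and they stopped at 135.8 mm with about 15 N. The bar top should be at 136 mm when flat.

**Last checks:** both cameras show the bar within half a pixel of where it should be at 0 rad. The catch shows through the slot. The plates, bowl and glass stand where they were by eye in the pictures, and the gripper is clear of everything. No check failed or disagreed. Force was read only at the end of each move, and the sign-off gives no verdict.

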